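# Clip a mounted medallion on the inspection stage

## Robot

A 6-joint arm with a two-finger parallel gripper is mounted at the origin on the work surface. World frame = base frame: x ahead of the robot, y to its left, z up, the work surface at z = 0. Lengths are in mm, angles in rad, forces in N, time in s.
With the tool pointing down it reaches from about 350 to 850 mm from the base axis. Payload 8.1 kg.
Tool frame: the origin (TCP) lies midway between the tips of the shut fingers; the grasp point (between the pads) lies 19 mm behind it; z points along the fingers, x is the direction in which the jaws open and shut, and the axes are right-handed (so a half turn about z gives the same grasp; the last joint's range is limited). The gripper opens to 85 mm and grips with 20 to 120 N. Pads are 22 mm wide; open, the fingers measure 114 mm over their backs; the gripper's body (76 mm by 85 mm) begins 54 mm behind the grasp point. The pads swing forward as they close: fully open they stand 13 mm farther back than shut.
Start: joints at [-1.358, 0.13, 1.488, -0, 1.523, -0.085], TCP at [176.071, -573.589, 207.392] pointing down, gripper open.
Joint ranges: [-2.96, 2.96], [-0.89, 2.26], [0.02, 2.5], [-1.34, 4.48], [0, 2.73], [-2.66, 2.66]. Speed limits (rad/s): [2.39, 2.39, 2.79, 3.14, 3.14, 3.14].

## Interface

Orientations are given as a 3x3 rotation matrix whose columns are the frame's x, y, z axes.
In Python, from plant import robot gives the robot as it stands.
- The arm moves only by the tool jog_arm, never from a script. Its argument "targets" is a list of rows, each an object of numbers: "x", "y", "z": the shift along the tool's x, y, z in m; "spin": the turn about the tool's z in degrees; "claw": the opening in per cent of the stroke, from 0 (shut) to 100 (fully open). In form: [{"x": .., "y": .., "z": .., "spin": .., "claw": ..}, ...]. A call has 1 to 20 rows; each row shifts and turns the pose as measured when the row begins, along the tool's axes as they then stand; what a row does not reach is not made up. A row lasts 1/10 s, in which the tool goes at most 50 mm and 8.59 degrees, less where a joint would pass 70% of its speed; a pose out of reach is approached as far as the arm can. A call is refused whole if a number of a shift passes 0.05 or a number of a turn 8.59, either way. A call with a gripper value outside its range is refused whole. The fingers move at their own pace and stop on an object; "newtons" is the grip in N (left out, the last holds). Time passes only in rows, so rows that do not move let the fingers close. It gives the time, the measured TCP pose, the force and the opening at its end, in the units of the state.
- robot.read_state(): the state, without advancing time (a new reading comes with each control period).
- robot.get_image(name): name is "side" or "top" or "wrist"; returns the picture (384x512x3 uint8, red, green, blue); there is no depth.
- robot.camera_info(name): a dict with "fx", "fy", "cx", "cy" (pixels), "dist" ([k1, k2, p1, p2, k3] as OpenCV has them; the pictures are not rectified), "R" (3x3) and "t" (3): a world point X has camera coordinates R X + t; the wrist camera has in their place "hand_eye" (4x4, takes a point from camera to tool coordinates, whose origin is the TCP and whose axes are the tool frame's). Camera axes: x right, y down, z forward; pixel columns grow to the right and rows downward; lengths in mm; the calibration is good to about 2 mm. A picture is of the moment at which its call begins: read the wrist's pose just before it. camera_info takes no time and is no camera call.
- robot.close_job(): hands the job in, once; it reports no verdict.
The state is a dict: "time_s": time; "joints": joint angles; "qvel": joint speeds; "tau": joint torques, N m; "eef_pos": TCP position; "ee_rot": TCP orientation; "contact_force": force on the tool from outside, world axes, zero at the start; "moment": the same for the moment, N m; "width": opening from 0.0 (shut) to 1.0 (fully open).
Only numpy, scipy, OpenCV 4.12 (cv2) and the standard library are available. Lean on these libraries where they do the work, as an engineer would, in place of code of your own. Each camera call takes 0.05 s, during which the arm holds its last target.

## Task

Clip the mounted blue medallion on the inspection stage: pick up its wooden slide, draw the sprung curved arm back with the slide's end, set the slide down on the bed, and, still holding it, bring its other end up against the brass edge bar until it bears there gently but firmly; only then let go. It must end lying flat, centred across the bed and square against the bar with the arm holding it. Do not ram the bar, force the arm to the end of its travel, let the spring snap the slide home, or disturb the other pieces.

Things in the scene. Friction and masses are not known exactly. Their poses are not given: they have to be found in the camera images.
- slide: Mahogany slide, a block 70 (its x) x 56 (its y) x 16 mm, with a round blue medallion (42 mm, gold ring) in the middle of its top, rising 3 mm; about 110 g (70 to 140 % of that). Lies flat on the table at the start. Origin: centre of the underside; z up. Its two ends are alike, either may go to the bar. Grip it across its 56 mm width.
- stage: Inspection stage, fixed to the table at any yaw. Origin: on the table below the middle of the bed; z up. Base plate 8 mm thick, its x -85 to +65, its y -95 to +75 mm. A brass edge bar lies across the bed's +x end, a sprung arm stands at its -x end.
- bed_centre (a point): Middle of the bed's flat top, 30 mm above the table. The bed is a bar 116 mm long (stage x -56 to +60 mm) but only 44 mm wide (y -22 to +22 mm): the slide lies lengthwise along the stage's x and overhangs the bed by 6 mm on each side, so fingers have room beside it.
- bar_nominal (a point): Nominal place of the edge bar's face (it looks to stage -x), x 35, y 0 mm, 3.5 mm above the bed. The brass bar is 10 mm thick, 44 mm long along y, its top 7 mm above the bed. It was set by hand: its face is up to 7 mm to either side of this point along x (28 to 42 mm), which is not measured, so feel for it. It does not yield; 15 N would mar it.
- clip (a joint): Swing of the sprung curved brass arm about a vertical pin at stage x -45, y -75 mm; rad, 0 at rest on its stop, growing as the nose is drawn back towards stage -x; ends at 0.55, strained above 0.5. The spring pushes the nose towards the bar: about 3 N at rest, 4 to 6 N with the slide seated (0.07 to 0.27 rad), 6.5 N at 0.33 rad.
- clip_nose (a point): Middle of the arm's nose, an upright brass roller 12 mm in diameter, from 3 to 24 mm above the bed. At rest its centre is at stage x -28, y 0 mm, its face at x -22 mm; drawing it back 24 to 30 mm makes room for the slide wherever the bar stands. A slide held with its underside 9 to 14 mm above the bed passes over the bar and still meets the nose.
- can_a: Gold-rimmed porcelain coffee can (cup), 60 mm across, 60 mm tall, small handle at its +y; origin under its centre. Bystander.
- can_b: A second coffee can like can_a. Bystander.
- butter_pat: Green majolica butter pat (little dish), 84 mm across, 12 mm tall; origin under its centre. Bystander.
- hammer: Tapping hammer lying flat, beech handle 170 mm long along its x, steel head at +x; 22 mm tall; origin on the table below the handle, 66 mm from the head. Bystander.
Not all that is in view belongs to the job. Several things look just like the slide: the one meant starts farthest from the robot's base.

How it is judged (in metres and radians):
On the way, in this order (a step that is already met when the one before it is completed fails the run):
1. the slide, held above the bed, has drawn the arm back past its seated place (at least 0.27 rad) and bears on it (value of joint clip above 0.27 rad and contact force between slide and clip above 1 N and z of slide in the frame of stage above 0.034 m), for 0.05 s.
2. still held in the fingers, the slide lies on the bed and bears on the edge bar (at least 3 N) (z of slide in the frame of stage between 0.027 and 0.0325 m and contact force between slide and edge above 3 N and contact force between slide and clip above 1 N and contact force between the fingers and slide above 2 N), for 0.1 s.
At the end, for the whole second after the job is handed in: The slide lies at rest flat on the bed (within about 3 mm of height and 3 degrees of tilt), square with the stage to 3 degrees, centred across the bed to 6 mm, bearing on the edge bar and held there by the sprung arm (each more than 1 N), with the gripper clear (z of slide in the frame of stage between 0.027 and 0.0325 m and angle between slide's own z axis and vertical below 0.05 rad and angle between the x axis of slide and the x axis of stage, either way round below 0.05 rad and y of slide in the frame of stage between -0.006 and 0.006 m and contact force between slide and edge above 1 N and contact force between slide and clip above 1 N and linear speed of slide below 0.02 m/s); the robot touches nothing.
It fails at once if the slide is rammed or snapped against the edge bar (more than 15 N) (contact force between slide and edge above 15 N).
It fails at once if the arm is forced to near the end of its travel (0.5 rad) (value of joint clip above 0.5 rad).
It fails at once if a bystander is moved by more than 20 mm (distance of any of can_a, can_b, butter_pat, hammer from where it was at the start of the episode above 0.02 m).
It also fails if it takes over 45 s, if anything falls off the work surface, if the arm or the gripper's body presses on something with over 40 N, if the wrist force passes 120 N, or if a joint passes its speed limit or range.

## Working session

There is one attempt and no reset: what is moved stays moved. The work goes in short steps, Python scripts to look and compute and a tool call to move; the robot and the scene stay as the last step left them, time stands still between calls to the robot, and variables do not carry over. Pictures are saved under pics/ and viewed, and the job is handed in when it is done.

Besides the shell and the picture viewer there is one more tool, called after "Emit:" in YAML: its name, and indented under it one key for each argument. jog_arm: Moves the arm, as the interface text tells. Its arguments: {"type":"object","properties":{"targets":{"type":"array"},"newtons":{"type":"number"}},"required":["targets"]}

```bash
mkdir -p pics; ls; python3 - <<'E'
from plant import robot
import cv2
s=robot.read_state(); print(s)
for n in ["top","side","wrist"]:
    im=robot.get_image(n); cv2.imwrite(f"pics/{n}0.png",im[:,:,::-1])
    print(n,robot.camera_info(n))
E
```

```text
pics
{'time_s': 0.0, 'joints': array([-1.35837786e+00,  1.31183250e-01,  1.48930109e+00,  1.62238558e-05,
        1.52298847e+00, -8.54090674e-02]), 'qvel': array([ 6.21443631e-05, -2.29527660e-03,  1.56294605e-03,  5.15502706e-04,
        1.20428852e-03, -1.78643835e-04]), 'tau': array([ 1.78580365e-03, -5.69396138e+01, -5.00544190e+01, -2.67007053e-04,
        1.49047875e-02, -2.49053608e-05]), 'eef_pos': array([ 175.96145501, -572.98919457,  206.31930308]), 'ee_rot': array([[ 2.93442960e-01, -9.55976508e-01, -3.80540891e-04],
       [-9.55974751e-01, -2.93443154e-01,  1.84130836e-03],
       [-1.87191466e-03, -1.76531492e-04, -9.99998232e-01]]), 'contact_force': array([-0.50510078, -0.83523462,  0.25877106]), 'moment': array([-0.03417537,  0.00431277, -0.02851826]), 'width': 0.9999898365799925}
top {'fx': 458.3151237708054, 'fy': 458.3151237708054, 'cx': 244.52302803393445, 'cy': 187.8389492602397, 'dist': array([-0.1200337,  0.       ,  0.       ,  0.       ,  0.       ]), 'R': array([[-0.0188088 , -0.99982219,  0.00135121],
       [-0.99232514,  0.01850253, -0.12226396],
       
[... 342 characters left out ...]
,
       [-0.12641457, -0.70930865, -0.69346997],
       [ 0.12479927,  0.68215172, -0.7204819 ]]), 't': array([-553.40475439,  119.28415875, 1141.45145398])}
wrist {'fx': 327.53520236576793, 'fy': 327.53520236576793, 'cx': 254.09781427383106, 'cy': 192.01742479648277, 'dist': array([0.00274371, 0.        , 0.        , 0.        , 0.        ]), 'hand_eye': array([[ 9.99999993e-01,  4.51762407e-05, -1.11741870e-04,
         5.40992976e-01],
       [-7.28095122e-06,  9.48047598e-01,  3.18128516e-01,
        -8.13586576e+01],
       [ 1.20308462e-04, -3.18128513e-01,  9.48047591e-01,
        -1.67230858e+02],
       [ 0.00000000e+00,  0.00000000e+00,  0.00000000e+00,
         1.00000000e+00]])}
```

View pics/top0.png

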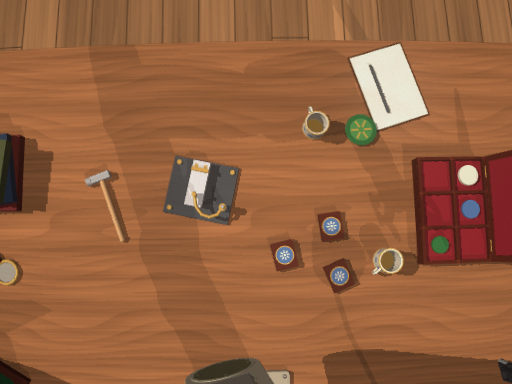

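View pics/side0.png

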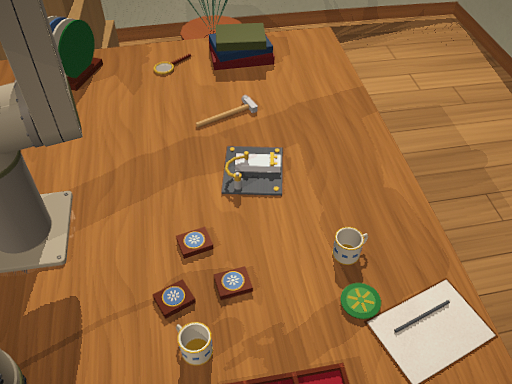

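View pics/wrist0.png

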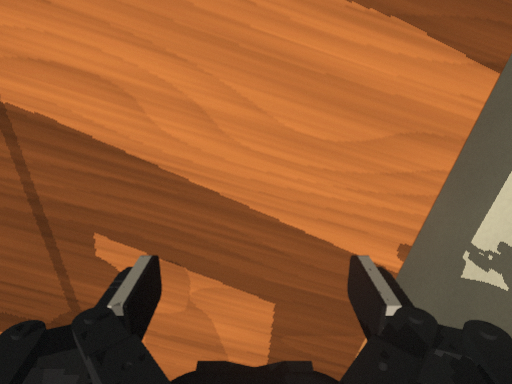

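The top picture shows three slide lookalikes, with medallions at about (285,256), (331,226) and (340,276). The stage is at about (202,190), with its bar at the top of the image and its pin at (222,208). Next I'll measure the candidates and the stage.

```bash
cat > h.py <<'E'
import numpy as np, cv2
from plant import robot
def cam(name,state=None):
    c=robot.camera_info(name); K=np.array([[c['fx'],0,c['cx']],[0,c['fy'],c['cy']],[0,0,1]]); d=np.array(c['dist'],float)
    if name=='wrist':
        T=np.eye(4); T[:3,:3]=state['ee_rot']; T[:3,3]=state['eef_pos']
        M=np.linalg.inv(T@np.array(c['hand_eye'])); R,t=M[:3,:3],M[:3,3]
    else: R,t=np.array(c['R']),np.array(c['t'])
    return K,d,R,t
def ray(C,px,z):
    K,d,R,t=C
    p=cv2.undistortPoints(np.array(px,float).reshape(-1,1,2),K,d).reshape(-1,2)
    D=np.c_[p,np.ones(len(p))]@R; o=-R.T@t
    return o+D*((z-o[2])/D[:,2])[:,None]
def proj(C,X):
    K,d,R,t=C
    return cv2.projectPoints(np.array(X,float).reshape(-1,3),cv2.Rodrigues(R)[0],t,K,d)[0].reshape(-1,2)
E
python3 - <<'E'
from h import *
im=cv2.imread('pics/top0.png'); hsv=cv2.cvtColor(im,cv2.COLOR_BGR2HSV)
C=cam('top')
for x,y in [(285,256),(331,226),(340,276)]:
    m=np.zeros(im.shape[:2],np.uint8); 
    b=cv2.inRange(hsv,(95,70,60),(125,255,255)); m[y-14:y+14,x-14:x+14]=b[y-14:y+14,x-14:x+14]
    mm=cv2.moments(cv2.convexHull(cv2.findNonZero(m)),False); c=(mm['m10']/mm['m00'],mm['m01']/mm['m00'])
    p=ray(C,[c],19)[0]; print(c,p,np.hypot(*p[:2]))
cv2.imwrite('pics/t_stage.png',cv2.resize(im[140:240,150:255],None,fx=6,fy=6,interpolation=cv2.INTER_CUBIC))
cv2.imwrite('pics/t_sl.png',cv2.resize(im[200:300,260:370],None,fx=6,fy=6,interpolation=cv2.INTER_CUBIC))
E
```

```text
(284.1390476190476, 254.72095238095235) [ 395.66142607 -103.39327881   19.        ] 408.9475934458514
(330.900406504065, 225.87093495934957) [ 465.2845665  -223.84379268   19.        ] 516.3291308285493
(339.2769818529131, 275.4374403056351) [ 340.66110302 -240.60779171   19.        ] 417.06366005880136
```

View pics/t_stage.png

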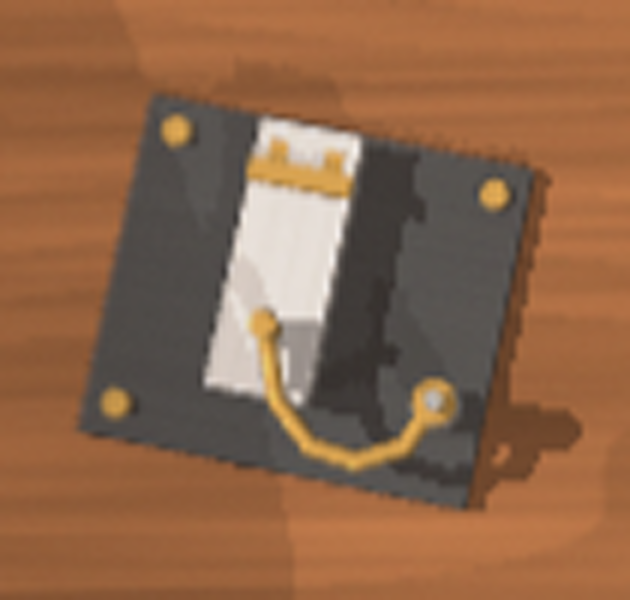

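View pics/t_sl.png

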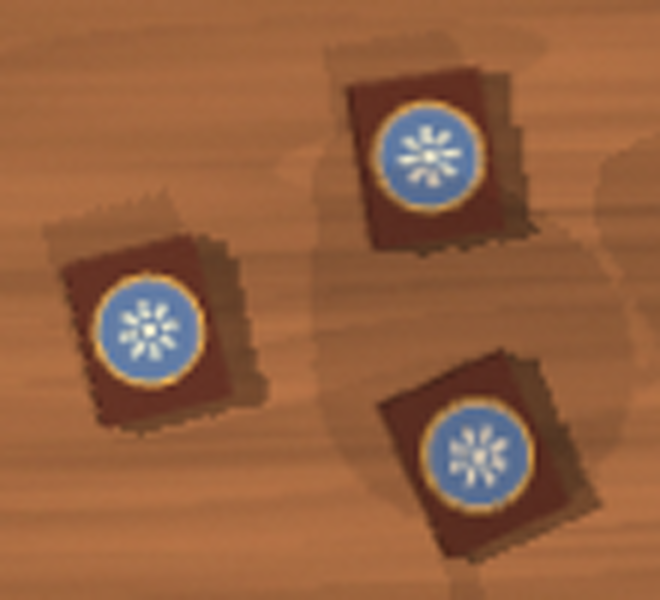

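I choose the slide at (331,226). It lies 516 mm from the base, against 409 mm for (285,256) and 417 mm for (340,276). Next are its yaw and the stage pose from corners.

```bash
python3 - <<'E'
from h import *
C=cam('top')
f=lambda P,o:(np.array(P)+.5)/6-.5+np.array(o)
s=ray(C,f([(348,88),(478,68),(505,232),(375,250)],(260,200)),14)
print(s.round(1)); print([np.linalg.norm(s[i]-s[(i+1)%4]) for i in range(4)], s.mean(0))
d=(s[0]-s[3])+(s[1]-s[2]); print('slide yaw',np.arctan2(d[1],d[0]))
b=ray(C,f([(155,97),(532,168),(468,510),(80,430)],(150,140)),8)
print(b.round(1)); print([np.linalg.norm(b[i]-b[(i+1)%4]) for i in range(4)])
# stage pts: TL=(65,75) TR=(65,-95) BR=(-85,-95) BL=(-85,75)
S=np.array([(65,75),(65,-95),(-85,-95),(-85,75)],float)
def fit(S,W):
    a=S-S.mean(0);w=W-W.mean(0); th=np.arctan2((a[:,0]*w[:,1]-a[:,1]*w[:,0]).sum(),(a*w).sum())
    R=np.array([[np.cos(th),-np.sin(th)],[np.sin(th),np.cos(th)]]); t=W.mean(0)-R@S.mean(0); return th,t,(S@R.T+t-W)
print(fit(S,b[:,:2]))
w=ray(C,f([(260,116),(362,136),(204,386),(300,405)],(150,140)),30)
print(w.round(1)); th,t,r=fit(np.array([(60,22),(60,-22),(-56,22),(-56,-22)],float),w[:,:2]);print(th,t,r)
n=ray(C,f([(264,323)],(150,140)),54)[:,:2]; R=np.array([[np.cos(th),-np.sin(th)],[np.sin(th),np.cos(th)]])
print('nose',(n-t)@R); print('bar face',(ray(C,f([(247,182),(350,197)],(150,140)),37)[:,:2]-t)@R)
E
```

```text
[[ 495.7 -191.8   14. ]
 [ 503.  -247.8   14. ]
 [ 433.4 -256.5   14. ]
 [ 427.1 -200.9   14. ]]
[np.float64(56.412368161958135), np.float64(70.20305536249772), np.float64(55.97126491552658), np.float64(69.16307113206155)] [ 464.81058401 -224.24036402   14.        ]
slide yaw 0.12807443394290452
[[654.7 170.2   8. ]
 [620.4   7.7   8. ]
 [474.3  37.4   8. ]
 [511.1 202.4   8. ]]
[np.float64(166.05731302043313), np.float64(149.12701553012124), np.float64(169.06351280924042), np.float64(147.17659554143026)]
(np.float64(-0.21214665911557498), array([577.02434476, 112.08339305]), array([[ 1.62778165,  1.50479212],
       [ 0.12007871, -2.20504993],
       [-0.36136432, -0.24162189],
       [-1.38649604,  0.94187971]]))
[[641.3 122.3  30. ]
 [631.8  79.1  30. ]
 [527.  146.3  30. ]
 [518.4 106.1  30. ]]
-0.219690076441743 [577.66114705 113.89110106] [[-0.24932052  0.0061883 ]
 [-0.38392223  0.22687546]
 [ 0.77354391  1.25924007]
 [-0.14030117 -1.49230383]]
nose [[-27.610412    -1.56873843]]
bar face [[ 30.55397489  20.3388376 ]
 [ 32.93791477 -23.40417653]]
```

Emit:
jog_arm:
  targets:
    - {"x": -0.015, "y": -0.022, "z": 0}
    - {"x": -0.025, "y": -0.038, "z": 0}
    - {"x": -0.025, "y": -0.038, "z": 0}
    - {"x": -0.025, "y": -0.038, "z": 0}
    - {"x": -0.025, "y": -0.038, "z": 0}
    - {"x": -0.025, "y": -0.038, "z": 0}
    - {"x": -0.025, "y": -0.038, "z": 0}
    - {"x": -0.025, "y": -0.038, "z": 0}
    - {"x": -0.025, "y": -0.038, "z": 0}
    - {"x": -0.015, "y": -0.022, "z": 0}
  newtons: 60

```text
validation failed for argument at $.ta...
```

Emit:
jog_arm:
  targets:
    - {"x": -0.015, "y": -0.022, "z": 0, "spin": 0, "claw": 100}
    - {"x": -0.025, "y": -0.038, "z": 0, "spin": 0, "claw": 100}
    - {"x": -0.025, "y": -0.038, "z": 0, "spin": 0, "claw": 100}
    - {"x": -0.025, "y": -0.038, "z": 0, "spin": 0, "claw": 100}
    - {"x": -0.025, "y": -0.038, "z": 0, "spin": 0, "claw": 100}
    - {"x": -0.025, "y": -0.038, "z": 0, "spin": 0, "claw": 100}
    - {"x": -0.025, "y": -0.038, "z": 0, "spin": 0, "claw": 100}
    - {"x": -0.025, "y": -0.038, "z": 0, "spin": 0, "claw": 100}
  newtons: 60

```text
time_s: 0.95
eef_pos: [398.1, -300.8, 203.4]
ee_rot: [[0.283, -0.959, -0.003], [-0.959, -0.283, 0.004], [-0.005, 0.002, -1.0]]
contact_force: [0.6, -0.5, 0.2]
width: 0.999
```

Emit:
jog_arm:
  targets:
    - {"x": -0.02, "y": -0.031, "z": 0, "spin": 0, "claw": 100}
    - {"x": -0.02, "y": -0.031, "z": 0, "spin": 0, "claw": 100}
    - {"x": -0.015, "y": -0.024, "z": 0, "spin": 0, "claw": 100}
    - {"x": 0, "y": 0, "z": 0.02, "spin": 5, "claw": 100}
    - {"x": 0, "y": 0, "z": 0.02, "spin": 4, "claw": 100}
    - {"x": 0, "y": 0, "z": 0, "spin": 0, "claw": 100}

```text
time_s: 1.55
eef_pos: [470.6, -212.8, 162.1]
ee_rot: [[0.134, -0.991, -0.002], [-0.991, -0.134, 0.006], [-0.006, 0.001, -1.0]]
contact_force: [0.1, 0.4, -0.1]
width: 0.999
```

```bash
python3 - <<'E'
from h import *
s=robot.read_state(); print(s['eef_pos'],s['ee_rot'].round(4),s['contact_force'])
im=robot.get_image('wrist')[:,:,::-1].copy(); cv2.imwrite('pics/w1.png',im)
E
```

```text
[ 470.62645583 -212.77467357  162.14199543] [[ 1.342e-01 -9.910e-01 -1.700e-03]
 [-9.909e-01 -1.342e-01  5.800e-03]
 [-6.000e-03  9.000e-04 -1.000e+00]] [ 0.0981776   0.38836803 -0.0706123 ]
```

View pics/w1.png

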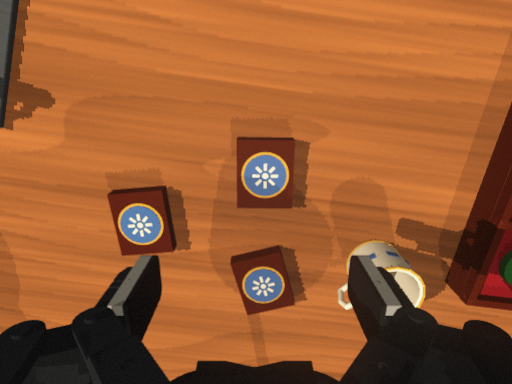

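The wrist picture shows the target at (265,174), close to square in view. The other two lie lower, at (140,224) and (264,285). I'll measure the target from here.

```bash
cat >> h.py <<'E'
def slide_meas(im,C,box,zc=19,zt=16):
    hsv=cv2.cvtColor(im,cv2.COLOR_BGR2HSV); x0,y0,x1,y1=box
    b=np.zeros(im.shape[:2],np.uint8); b[y0:y1,x0:x1]=cv2.inRange(hsv,(98,80,60),(125,255,255))[y0:y1,x0:x1]
    h=cv2.convexHull(cv2.findNonZero(b)); e=cv2.fitEllipse(h); return e, ray(C,[e[0]],zc)[0]
E
python3 - <<'E'
from h import *
s=robot.read_state(); C=cam('wrist',s); im=cv2.imread('pics/w1.png')
e,p=slide_meas(im,C,(235,140,300,210)); print(e,p)
crop=cv2.resize(im[125:225,220:315],None,fx=6,fy=6,interpolation=cv2.INTER_CUBIC);cv2.imwrite('pics/w1c.png',crop)
hsv=cv2.cvtColor(im,cv2.COLOR_BGR2HSV); print(hsv[150,242],hsv[200,290],hsv[205,265],hsv[120,265],hsv[180,302])
E
```

```text
((264.6317443847656, 174.92669677734375), (39.36063003540039, 40.59394836425781), 80.26242065429688) [ 467.23236443 -224.19810357   19.        ]
[  7 195 106] [  4 180  92] [  6 180  92] [ 12 186 163] [ 12 181 120]
```

View pics/w1c.png

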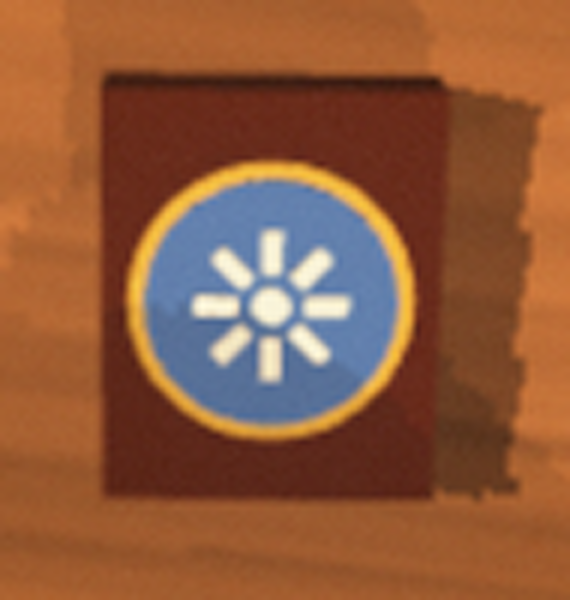

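```bash
python3 - <<'E'
from h import *
s=robot.read_state(); C=cam('wrist',s)
P=(np.array([(103,86),(446,88),(433,497),(103,497)])+.5)/6-.5+np.array([220,125])
w=ray(C,P,16); print(w.round(1),w.mean(0)); print([np.linalg.norm(w[i]-w[(i+1)%4]).round(1) for i in range(4)])
for a,b in [(0,1),(3,2),(3,0),(2,1)]:
    d=w[b]-w[a]; print(np.arctan2(d[1],d[0]))
R=s['ee_rot']; print(R.T@(np.array([466.5,-224.2,4])-s['eef_pos']), np.arctan2(R[1,0],R[0,0]))
E
```

```text
[[ 498.3 -192.6   16. ]
 [ 505.5 -247.1   16. ]
 [ 436.  -257.1   16. ]
 [ 428.1 -201.    16. ]] [ 466.94888262 -224.44814792   16.        ]
[np.float64(55.0), np.float64(70.2), np.float64(56.6), np.float64(70.6)]
-1.4393006053932502
-1.4323022014157882
0.11968308377393219
0.14342566561124023
[ 10.9461666    6.13340634 159.6001924 ] -1.434272344340787
```

Emit:
jog_arm:
  targets:
    - {"x": 0.006, "y": 0.003, "z": 0.03, "spin": 0, "claw": 100}
    - {"x": 0.005, "y": 0.003, "z": 0.04, "spin": 0, "claw": 100}
    - {"x": 0, "y": 0, "z": 0.03, "spin": 0, "claw": 100}
    - {"x": 0, "y": 0, "z": 0, "spin": 0, "claw": 90}
    - {"x": 0, "y": 0, "z": 0, "spin": 0, "claw": 80}
    - {"x": 0, "y": 0, "z": 0, "spin": 0, "claw": 80}

```text
time_s: 2.2
eef_pos: [470.8, -229.6, 70.7]
ee_rot: [[0.145, -0.989, 0.009], [-0.989, -0.145, -0.001], [0.003, -0.009, -1.0]]
contact_force: [-0.1, 0.2, 0.3]
width: 0.804
```

```bash
python3 - <<'E'
from h import *
s=robot.read_state(); R=s['ee_rot'];print(s['eef_pos'],s['width'],s['contact_force'],R.round(4))
print(R.T@(np.array([466.8,-224.3,4])-s['eef_pos']), np.arctan2(R[1,0],R[0,0]))
im=robot.get_image('wrist')[:,:,::-1].copy(); cv2.imwrite('pics/w2.png',im)
E
```

```text
[ 470.78005358 -229.57278022   70.72423654] 0.8037852903412055 [-0.14333986  0.23637136  0.30656541] [[ 0.1447 -0.9894  0.0094]
 [-0.9895 -0.1447 -0.0013]
 [ 0.0027 -0.0091 -1.    ]]
[-5.97037278  3.78060256 66.67704607] -1.4255922735791127
```

View pics/w2.png

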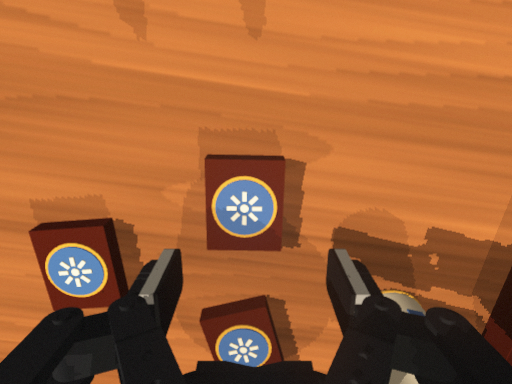

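```bash
python3 - <<'E'
from h import *
s=robot.read_state(); C=cam('wrist',s); im=cv2.imread('pics/w2.png'); R=s['ee_rot'];print(s['eef_pos'],np.arctan2(R[1,0],R[0,0]))
e,p=slide_meas(im,C,(205,165,285,245)); print(e,p); p[2]=4; print(R.T@(p-s['eef_pos']))
E
```

```text
[ 471.39907765 -229.92507677   71.40025661] -1.425669520667976
((243.84507751464844, 206.87353515625), (53.18218994140625, 56.59571838378906), 92.4838638305664) [ 467.5318876  -223.83628134   19.        ]
[-6.83127441  3.63743397 67.34185878]
```

Emit:
jog_arm:
  targets:
    - {"x": -0.003, "y": 0.002, "z": 0.015, "spin": 0.4, "claw": 80}
    - {"x": -0.003, "y": 0.002, "z": 0.015, "spin": 0, "claw": 80}
    - {"x": 0, "y": 0, "z": 0.01, "spin": 0, "claw": 80}
    - {"x": 0, "y": 0, "z": 0, "spin": 0, "claw": 80}

```text
time_s: 2.65
eef_pos: [470.3, -226.2, 33.8]
ee_rot: [[0.137, -0.99, 0.018], [-0.99, -0.138, -0.007], [0.009, -0.017, -1.0]]
contact_force: [0.2, -0.1, -0.1]
width: 0.802
```

Emit:
jog_arm:
  targets:
    - {"x": -0.001, "y": 0.001, "z": 0.006, "spin": 0, "claw": 80}
    - {"x": -0.001, "y": 0.001, "z": 0.006, "spin": 0, "claw": 80}
    - {"x": -0.001, "y": 0.001, "z": 0.005, "spin": 0, "claw": 80}
    - {"x": 0, "y": 0, "z": 0, "spin": 0, "claw": 80}

```text
time_s: 3.05
eef_pos: [467.6, -223.9, 16.1]
ee_rot: [[0.138, -0.99, 0.019], [-0.99, -0.138, -0.007], [0.01, -0.018, -1.0]]
contact_force: [-0.1, -0.4, -0.6]
width: 0.798
```

```bash
python3 - <<'E'
from h import *
s=robot.read_state(); C=cam('wrist',s);R=s['ee_rot'];print(s['eef_pos'],s['width'],s['contact_force'],R.round(4))
im=robot.get_image('wrist')[:,:,::-1].copy(); cv2.imwrite('pics/w3.png',im)
e,p=slide_meas(im,C,(190,200,310,330)); print(e,p); p[2]=4; print(R.T@(p-s['eef_pos']))
E
```

```text
[ 467.59131959 -223.85521171   16.05103318] 0.7978663057276187 [-0.0977428  -0.40100499 -0.55144492] [[ 0.1375 -0.9903  0.0193]
 [-0.9904 -0.1377 -0.0074]
 [ 0.01   -0.0181 -0.9998]]
((252.1971435546875, 237.2958526611328), (67.35212707519531, 73.66632843017578), 88.90663146972656) [ 467.31549802 -223.4038064    19.        ]
[-0.60494135  0.42932924 12.03980762]
```

View pics/w3.png

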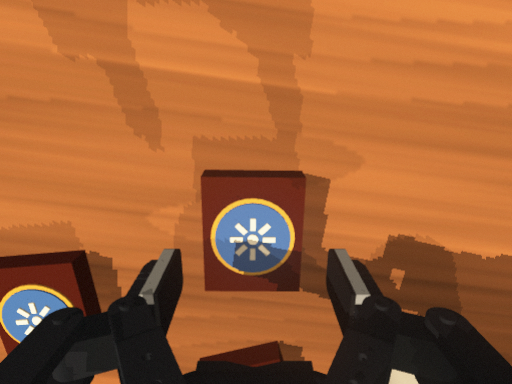

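Emit:
jog_arm:
  targets:
    - {"x": -0.0005, "y": 0.0005, "z": 0.006, "spin": 0, "claw": 80}
    - {"x": 0, "y": 0, "z": 0.006, "spin": 0, "claw": 80}
    - {"x": 0, "y": 0, "z": 0, "spin": 0, "claw": 60}
    - {"x": 0, "y": 0, "z": 0, "spin": 0, "claw": 40}
    - {"x": 0, "y": 0, "z": 0, "spin": 0, "claw": 40}
    - {"x": 0, "y": 0, "z": 0, "spin": 0, "claw": 40}
  newtons: 60

```text
time_s: 3.7
eef_pos: [468.2, -224.1, 4.1]
ee_rot: [[0.137, -0.99, 0.021], [-0.99, -0.138, -0.008], [0.011, -0.02, -1.0]]
contact_force: [0.2, 0.9, 0.0]
width: 0.401
```

```bash
python3 - <<'E'
from h import *
s=robot.read_state(); print(s['eef_pos'],s['width'],s['contact_force'])
for n in ['wrist','side']:
    im=robot.get_image(n)[:,:,::-1].copy(); cv2.imwrite(f'pics/{n}4.png',im)
cv2.imwrite('pics/side4c.png',cv2.resize(im[180:330,130:290],None,fx=4,fy=4))
E
```

```text
[ 468.17675776 -224.14927934    4.12453396] 0.40073389717526126 [0.21822368 0.8802923  0.04098444]
```

View pics/wrist4.png

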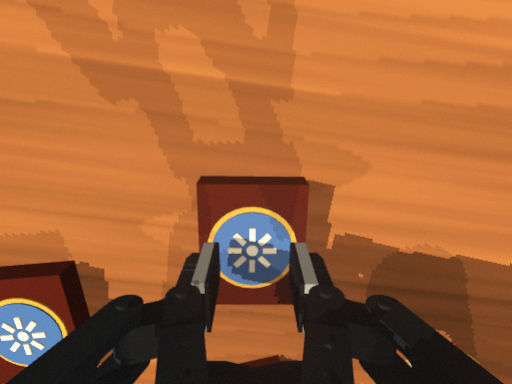

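View pics/side4c.png

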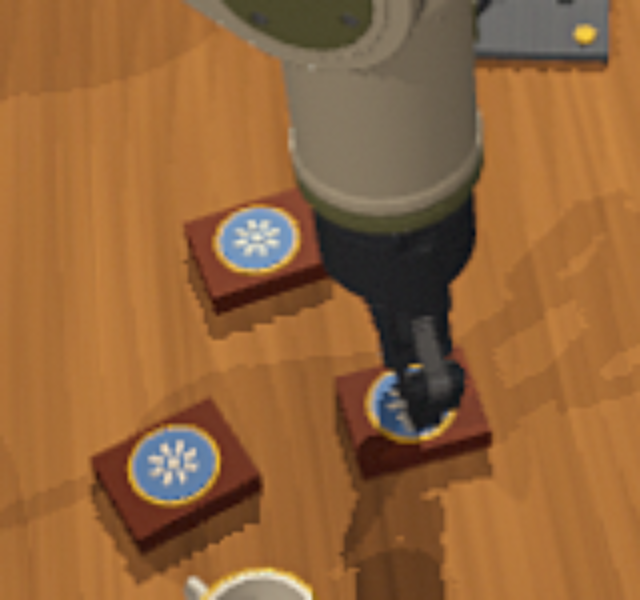

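```bash
python3 - <<'E'
from h import *
s=robot.read_state();C=cam('side'); R=s['ee_rot'];p0=s['eef_pos']
print('side cam pos',-C[2].T@C[3])
for b in [0,10,20,30,40]:
  P=[p0+R@np.array([sx*20,y,-b]) for sx in (1,-1) for y in (-11,11)]
  print(b,(proj(C,P)).round(0).tolist(), ((proj(C,P)-[130,180])*4).round(0).tolist())
Cw=cam('wrist',s)
for b in [0,10,20,30,40]:
  print(b,proj(Cw,[p0+R@np.array([17,y,-b]) for y in (-11,0,11)]).round(0).tolist())
im=cv2.imread('pics/side4.png'); cv2.imwrite('pics/side4d.png',cv2.resize(im[250:305,205:265],None,fx=10,fy=10,interpolation=cv2.INTER_CUBIC))
E
```

```text
side cam pos [ 417.23023109 -792.33173429  906.3808866 ]
0 [[241.0, 291.0], [231.0, 294.0], [236.0, 275.0], [226.0, 278.0]] [[446.0, 443.0], [405.0, 455.0], [424.0, 382.0], [385.0, 393.0]]
10 [[241.0, 288.0], [231.0, 291.0], [236.0, 273.0], [226.0, 276.0]] [[445.0, 433.0], [404.0, 444.0], [423.0, 371.0], [383.0, 382.0]]
20 [[241.0, 286.0], [231.0, 288.0], [236.0, 270.0], [226.0, 273.0]] [[444.0, 422.0], [403.0, 434.0], [422.0, 361.0], [382.0, 372.0]]
30 [[241.0, 283.0], [230.0, 286.0], [235.0, 267.0], [225.0, 270.0]] [[443.0, 412.0], [402.0, 423.0], [421.0, 350.0], [381.0, 361.0]]
40 [[241.0, 280.0], [230.0, 283.0], [235.0, 265.0], [225.0, 268.0]] [[442.0, 401.0], [401.0, 413.0], [420.0, 339.0], [379.0, 350.0]]
0 [[284.0, 217.0], [283.0, 235.0], [283.0, 252.0]]
10 [[285.0, 224.0], [285.0, 243.0], [284.0, 261.0]]
20 [[287.0, 232.0], [287.0, 252.0], [286.0, 271.0]]
30 [[289.0, 242.0], [289.0, 263.0], [288.0, 282.0]]
40 [[292.0, 252.0], [291.0, 274.0], [290.0, 295.0]]
```

View pics/side4d.png

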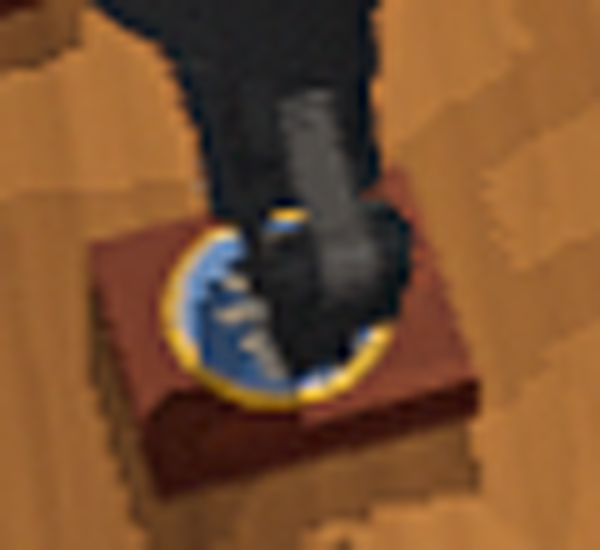

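The fingers closed to 40% above the slide. Both views put the tips about 20 mm behind the nominal TCP at this opening, at z ≈ 23, just clear of the medallion. I'll reopen and go down in small steps, watching the force.

Emit:
jog_arm:
  targets:
    - {"x": 0, "y": 0, "z": 0, "spin": 0, "claw": 60}
    - {"x": 0, "y": 0, "z": 0, "spin": 0, "claw": 80}
    - {"x": 0, "y": 0, "z": 0, "spin": 0, "claw": 80}
    - {"x": 0, "y": 0, "z": 0, "spin": 0, "claw": 80}
    - {"x": 0, "y": 0, "z": 0.004, "spin": 0, "claw": 80}
    - {"x": 0, "y": 0, "z": 0.003, "spin": 0, "claw": 80}
    - {"x": 0, "y": 0, "z": 0, "spin": 0, "claw": 80}

```text
time_s: 4.5
eef_pos: [468.6, -224.4, -3.0]
ee_rot: [[0.137, -0.99, 0.022], [-0.99, -0.138, -0.009], [0.012, -0.02, -1.0]]
contact_force: [0.4, -0.1, -0.1]
width: 0.795
```

Emit:
jog_arm:
  targets:
    - {"x": 0, "y": 0.0005, "z": 0.003, "spin": 0, "claw": 80}
    - {"x": 0, "y": 0.0005, "z": 0.003, "spin": 0, "claw": 80}
    - {"x": 0, "y": 0, "z": 0, "spin": 0, "claw": 80}

```text
time_s: 4.8
eef_pos: [467.4, -224.4, -10.0]
ee_rot: [[0.137, -0.99, 0.021], [-0.99, -0.138, -0.008], [0.011, -0.02, -1.0]]
contact_force: [-0.4, 0.5, -0.6]
width: 0.797
```

```bash
python3 - <<'E'
from h import *
s=robot.read_state(); print(s['eef_pos'],s['width'],s['contact_force'])
im=robot.get_image('side')[:,:,::-1].copy()
cv2.imwrite('pics/side5c.png',cv2.resize(im[230:310,195:275],None,fx=7,fy=7,interpolation=cv2.INTER_CUBIC))
cv2.imwrite('pics/w5.png',robot.get_image('wrist')[:,:,::-1])
E
```

```text
[ 467.44934659 -224.44033104   -9.95407757] 0.7971816716670118 [-0.3776118   0.51167654 -0.57961537]
```

View pics/side5c.png

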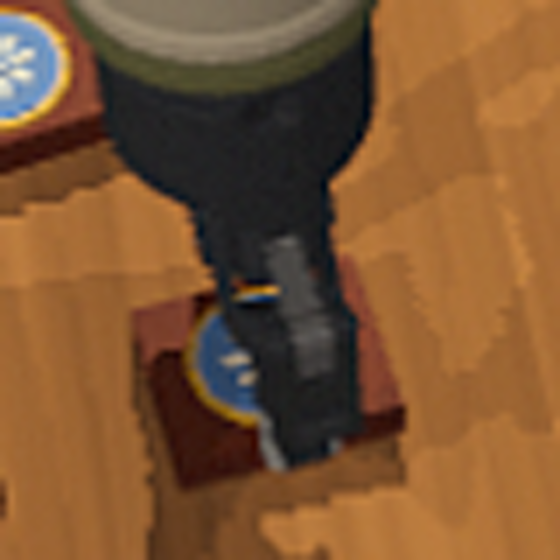

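View pics/w5.png

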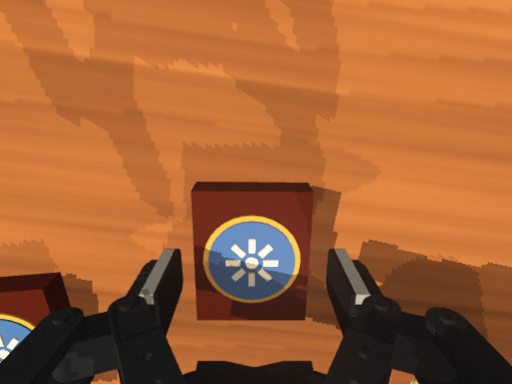

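```bash
python3 - <<'E'
from h import *
s=robot.read_state();C=cam('side'); R=s['ee_rot'];p0=s['eef_pos']
for b in [0,10,20,30,40]:
  P=[p0+R@np.array([x,y,-b]) for x in (34,46) for y in (-11,11)]
  print(b,((proj(C,P)-[195,230])*7).round(0).tolist())
E
```

```text
0 [[339.0, 489.0], [268.0, 510.0], [351.0, 523.0], [279.0, 544.0]]
10 [[337.0, 471.0], [266.0, 492.0], [349.0, 505.0], [277.0, 526.0]]
20 [[336.0, 454.0], [264.0, 475.0], [348.0, 487.0], [275.0, 509.0]]
30 [[334.0, 436.0], [262.0, 457.0], [346.0, 469.0], [273.0, 491.0]]
40 [[333.0, 417.0], [260.0, 438.0], [345.0, 451.0], [271.0, 473.0]]
```

Emit:
jog_arm:
  targets:
    - {"x": 0, "y": 0, "z": 0.003, "spin": 0, "claw": 80}
    - {"x": 0, "y": 0, "z": 0.003, "spin": 0, "claw": 80}
    - {"x": 0, "y": 0, "z": 0.0015, "spin": 0, "claw": 80}
    - {"x": 0, "y": 0, "z": 0, "spin": 0, "claw": 80}

```text
time_s: 5.3
eef_pos: [468.2, -224.8, -17.4]
ee_rot: [[0.137, -0.99, 0.022], [-0.99, -0.138, -0.009], [0.012, -0.021, -1.0]]
contact_force: [-0.2, -0.2, -0.3]
width: 0.798
```

Emit:
jog_arm:
  targets:
    - {"x": 0, "y": 0, "z": 0, "spin": 0, "claw": 72}
    - {"x": 0, "y": 0, "z": 0, "spin": 0, "claw": 64}
    - {"x": 0, "y": 0, "z": 0, "spin": 0, "claw": 55}
    - {"x": 0, "y": 0, "z": 0, "spin": 0, "claw": 50}

```text
time_s: 5.7
eef_pos: [468.5, -225.0, -16.8]
ee_rot: [[0.137, -0.99, 0.023], [-0.99, -0.138, -0.009], [0.012, -0.021, -1.0]]
contact_force: [-0.8, 0.4, -1.6]
width: 0.632
```

```bash
python3 - <<'E'
from h import *
s=robot.read_state(); print(s['eef_pos'],s['width'],s['contact_force'])
im=robot.get_image('side')[:,:,::-1].copy()
cv2.imwrite('pics/side6c.png',cv2.resize(im[230:310,195:275],None,fx=7,fy=7,interpolation=cv2.INTER_CUBIC))
E
```

```text
[ 468.50969107 -224.97983467  -16.76795033] 0.6322821345399035 [-0.79562539  0.35970498 -1.63102692]
```

View pics/side6c.png

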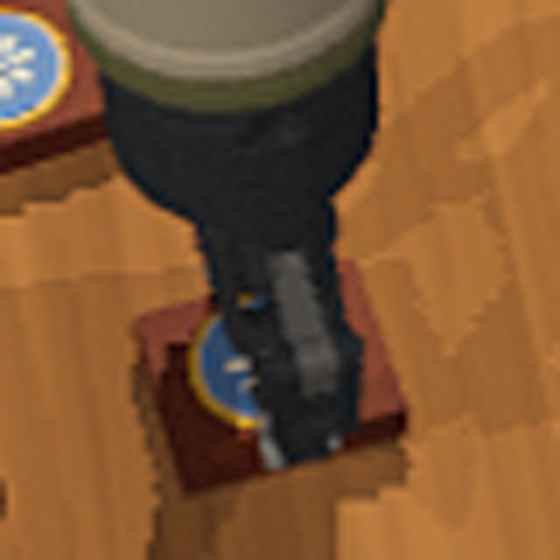

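Emit:
jog_arm:
  targets:
    - {"x": 0, "y": 0, "z": 0, "spin": 0, "claw": 40}
    - {"x": 0, "y": 0, "z": -0.005, "spin": 0, "claw": 40}
    - {"x": 0, "y": 0, "z": -0.01, "spin": 0, "claw": 40}
    - {"x": 0, "y": 0, "z": -0.02, "spin": 0, "claw": 40}
    - {"x": 0, "y": 0, "z": -0.02, "spin": 0, "claw": 40}
    - {"x": 0, "y": 0, "z": 0, "spin": 0, "claw": 40}
  newtons: 60

```text
time_s: 6.35
eef_pos: [466.4, -224.0, 40.9]
ee_rot: [[0.138, -0.99, 0.021], [-0.99, -0.138, -0.008], [0.011, -0.02, -1.0]]
contact_force: [0.8, -0.7, -0.1]
width: 0.628
```

```bash
python3 - <<'E'
from h import *
s=robot.read_state(); print(s['eef_pos'],s['width'],s['contact_force'],s['ee_rot'].round(3).tolist())
im=robot.get_image('side')[:,:,::-1].copy()
cv2.imwrite('pics/side7.png',im);cv2.imwrite('pics/side7c.png',cv2.resize(im[210:300,185:285],None,fx=6,fy=6,interpolation=cv2.INTER_CUBIC))
cv2.imwrite('pics/w7.png',robot.get_image('wrist')[:,:,::-1])
E
```

```text
[ 466.37717115 -223.95720275   40.90863675] 0.6280172931548494 [ 0.81070969 -0.74885699 -0.08607342] [[0.138, -0.99, 0.021], [-0.99, -0.138, -0.008], [0.011, -0.02, -1.0]]
```

View pics/side7c.png

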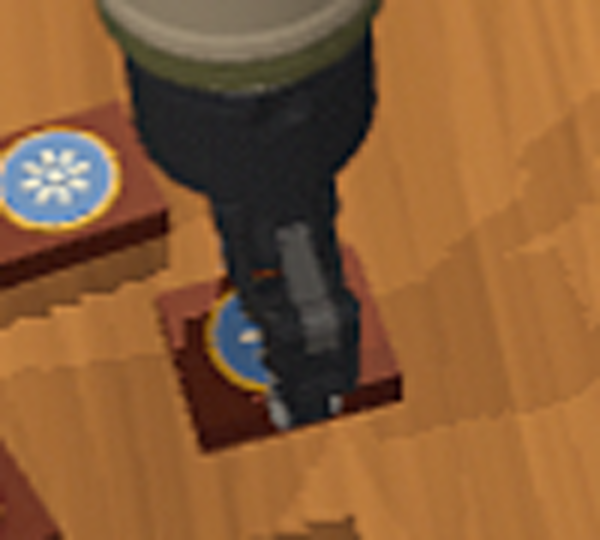

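View pics/w7.png

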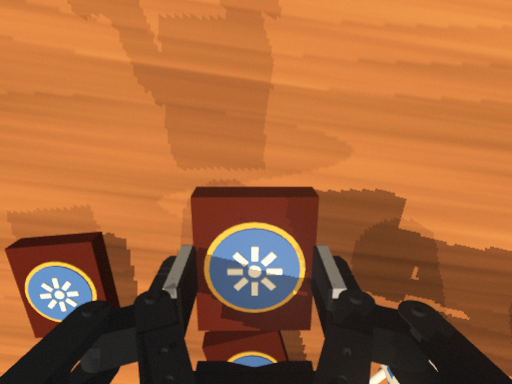

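The slide is gripped and level, with the fingers at 0.628. I'll rise and swing over to in front of the stage.

Emit:
jog_arm:
  targets:
    - {"x": 0, "y": 0, "z": -0.03, "spin": 0, "claw": 40}
    - {"x": -0.01, "y": 0, "z": -0.035, "spin": 0, "claw": 40}
    - {"x": -0.03, "y": -0.004, "z": -0.01, "spin": 2, "claw": 40}
    - {"x": -0.042, "y": -0.006, "z": 0, "spin": 0, "claw": 40}
    - {"x": -0.042, "y": -0.006, "z": 0, "spin": 0, "claw": 40}
    - {"x": -0.042, "y": -0.006, "z": 0, "spin": 0, "claw": 40}
    - {"x": -0.042, "y": -0.006, "z": 0, "spin": 0, "claw": 40}
    - {"x": -0.042, "y": -0.006, "z": 0, "spin": 0, "claw": 40}
    - {"x": -0.035, "y": -0.005, "z": 0, "spin": 4, "claw": 40}
    - {"x": -0.02, "y": 0, "z": 0, "spin": 6, "claw": 40}
    - {"x": 0, "y": 0, "z": 0, "spin": 0, "claw": 40}

```text
time_s: 7.55
eef_pos: [463.8, 97.3, 101.3]
ee_rot: [[-0.083, -0.997, 0.001], [-0.997, 0.083, -0.001], [0.001, -0.002, -1.0]]
contact_force: [0.2, -1.2, -1.3]
width: 0.628
```

```bash
python3 - <<'E'
from h import *
s=robot.read_state(); R=s['ee_rot'];print(s['eef_pos'],s['width'],s['contact_force'],R.round(3).tolist(),np.arctan2(R[1,0],R[0,0]))
im=robot.get_image('wrist')[:,:,::-1].copy();cv2.imwrite('pics/w8.png',im)
E
```

```text
[463.82352222  97.27288484 101.28157815] 0.6284595970968798 [ 0.19755862 -1.22956416 -1.2586824 ] [[-0.083, -0.997, 0.001], [-0.997, 0.083, -0.001], [0.001, -0.002, -1.0]] -1.6542289329667963
```

View pics/w8.png

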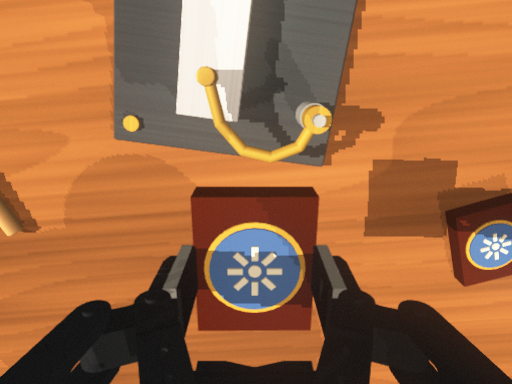

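```bash
python3 - <<'E'
from h import *
s=robot.read_state(); R=s['ee_rot'];p0=s['eef_pos'];C=cam('wrist',s); im=cv2.imread('pics/w8.png')
th=-0.216; Rs=np.array([[np.cos(th),-np.sin(th)],[np.sin(th),np.cos(th)]]); t=np.array([577.4,113.4])
def st(px,z): return ((ray(C,px,z)[:,:2]-t)@Rs).round(1).tolist()
print('plate',st([(115,138),(322,165),(357,0)],8),'want -85,75; -85,-95')
print('bed',st([(177,113),(238,122),(181,0),(253,0)],30),'want -56,22; -56,-22; ,22; ,-22')
print('nose',st([(206,76)],54)); 
for a,b,z in [((115,138),(322,165),8),((177,113),(238,122),30)]:
    w=ray(C,[a,b],z); d=w[1]-w[0]; print('yaw',np.arctan2(d[1],d[0])+np.pi/2)
for a,b,z in [((181,0),(177,113),30),((253,0),(238,122),30),((357,0),(322,165),8)]:
    w=ray(C,[b,a],z); d=w[1]-w[0]; print('yaw',np.arctan2(d[1],d[0]))
e,p=slide_meas(im,C,(200,215,310,320),zc=p0[2]+16.8+19); print(e,'slide in tool',R.T@(p-p0), p)
K=ray(C,[(192,196),(318,196),(312,330),(198,330)],p0[2]+16.8+16); print(((K-p0)@R).round(1)); print([np.linalg.norm(K[i]-K[(i+1)%4]).round(1) for i in range(4)])
E
```

```text
plate [[-83.0, 72.6], [-82.4, -94.6], [37.4, -95.1]] want -85,75; -85,-95
bed [[-54.4, 20.4], [-54.8, -23.2], [16.7, 22.2], [22.9, -23.5]] want -56,22; -56,-22; ,22; ,-22
nose [[-26.9, -1.1]]
yaw -0.21256663308335377
yaw -0.22486247728625175
yaw -0.1912737380888795
yaw -0.2200800760245075
yaw -0.2200521816764532
((254.1663360595703, 268.2669372558594), (79.57139587402344, 89.21102142333984), 88.1673355102539) slide in tool [  0.69585716  -0.56103026 -35.79807717] [464.14949295  95.46968555 136.85151632]
[[-26.3 -34.7 -32.8]
 [ 28.5 -34.6 -32.7]
 [ 29.8  36.9 -32.8]
 [-27.6  36.8 -32.9]]
[np.float64(54.8), np.float64(71.5), np.float64(57.4), np.float64(71.4)]
```

Emit:
jog_arm:
  targets:
    - {"x": -0.005, "y": -0.02, "z": 0, "spin": 0, "claw": 40}
    - {"x": -0.006, "y": -0.035, "z": 0, "spin": 0, "claw": 40}
    - {"x": -0.006, "y": -0.035, "z": 0, "spin": 0, "claw": 40}
    - {"x": -0.006, "y": -0.03, "z": 0, "spin": 0, "claw": 40}
    - {"x": 0, "y": -0.013, "z": 0, "spin": 0, "claw": 40}
    - {"x": 0, "y": 0, "z": 0, "spin": 4, "claw": 40}
    - {"x": 0, "y": 0, "z": 0, "spin": 3.5, "claw": 40}
    - {"x": 0, "y": 0, "z": 0, "spin": 0, "claw": 40}

```text
time_s: 8.4
eef_pos: [600.3, 97.6, 91.5]
ee_rot: [[-0.201, -0.98, -0.01], [-0.98, 0.201, -0.007], [0.009, 0.009, -1.0]]
contact_force: [-0.3, 0.5, -1.4]
width: 0.628
```

```bash
cat >> h.py <<'E'
TH=-0.217; T0=np.array([578.3,112.2]); RS=np.array([[np.cos(TH),-np.sin(TH)],[np.sin(TH),np.cos(TH)]])
SL=np.array([0.8,0.0,-16.8])
def rep(s=None):
    s=s or robot.read_state(); R=s['ee_rot']; p=s['eef_pos']+R@SL
    print('slide in stage',((p[:2]-T0)@RS).round(1),'z',p[2].round(1),'yawerr deg',np.degrees(np.arctan2(R[1,0],R[0,0])+np.pi/2-TH).round(2),
     'tilt tz in stage',(R[:2,2]@RS).round(4),'F stage',(s['contact_force'][:2]@RS).round(2),s['contact_force'][2].round(2),'w',round(s['width'],3),'t',s['time_s'])
    return s
E
python3 - <<'E'
from h import *
s=rep(); print(s['eef_pos'])
cv2.imwrite('pics/w9.png',robot.get_image('wrist')[:,:,::-1])
im=robot.get_image('side')[:,:,::-1]; cv2.imwrite('pics/s9.png',cv2.resize(im[110:220,190:310],None,fx=5,fy=5,interpolation=cv2.INTER_CUBIC))
E
```

```text
slide in stage [ 24.7 -10.2] z 108.3 yawerr deg 0.85 tilt tz in stage [-0.0086 -0.009 ] F stage [-0.38  0.43] -1.44 w 0.628 t 8.4
[600.26306715  97.5899451   91.53787241]
```

View pics/w9.png

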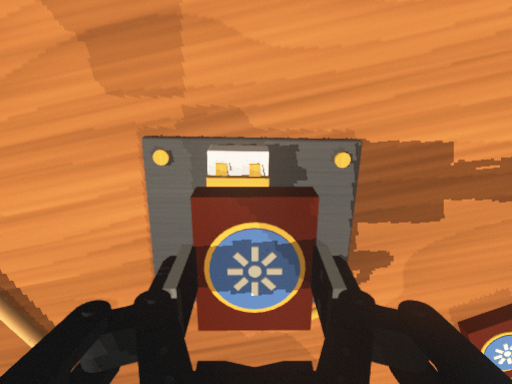

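View pics/s9.png

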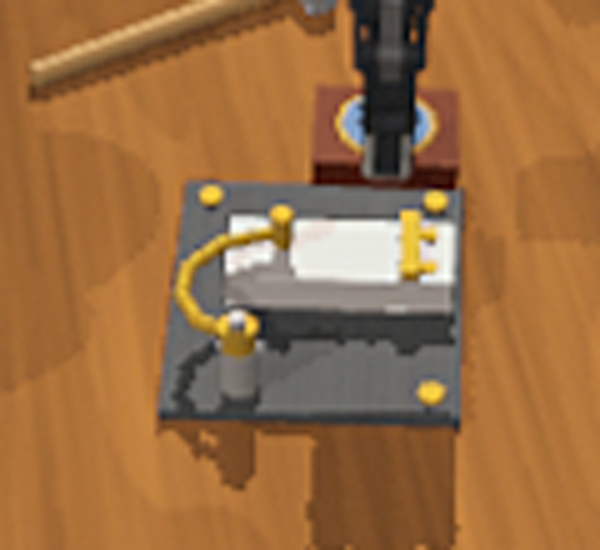

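```bash
python3 - <<'E'
from h import *
im=cv2.imread('pics/w9.png'); cv2.imwrite('pics/w9c.png',cv2.resize(im[125:205,135:370],None,fx=3.3,fy=3.3,interpolation=cv2.INTER_CUBIC))
s=robot.read_state();C=cam('wrist',s)
def st(px,z): return ((ray(C,px,z)[:,:2]-T0)@RS).round(1).tolist()
print('bed',st([(208,150),(269,150)],30),'plate',st([(143,137),(362,140)],8))
e,p=slide_meas(im,C,(200,215,310,320),zc=s['eef_pos'][2]+35.8); print(s['ee_rot'].T@(p-s['eef_pos']))
E
```

```text
bed [[59.5, 22.6], [60.1, -20.4]] plate [[64.1, 74.6], [64.4, -92.9]]
[  0.71891127  -0.64176725 -35.80202581]
```

View pics/w9c.png

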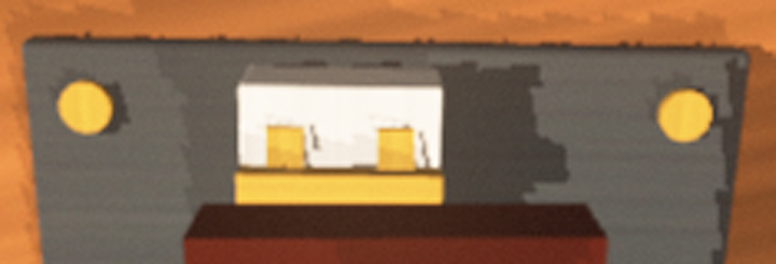

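Emit:
jog_arm:
  targets:
    - {"x": -0.005, "y": 0.001, "z": 0.005, "spin": 0.8, "claw": 40}
    - {"x": -0.005, "y": 0.001, "z": 0.01, "spin": 0, "claw": 40}
    - {"x": -0.001, "y": 0, "z": 0.01, "spin": 0, "claw": 40}
    - {"x": 0, "y": 0, "z": 0.01, "spin": 0, "claw": 40}
    - {"x": 0, "y": 0, "z": 0, "spin": 0, "claw": 40}
    - {"x": 0, "y": 0, "z": 0, "spin": 0, "claw": 40}

```text
time_s: 9.1
eef_pos: [598.3, 109.4, 51.9]
ee_rot: [[-0.208, -0.978, -0.013], [-0.978, 0.208, -0.007], [0.01, 0.011, -1.0]]
contact_force: [-0.3, 0.8, -0.5]
width: 0.626
```

```bash
python3 - <<'E'
from h import *
s=rep()
E
```

```text
slide in stage [20.3  0.9] z 68.7 yawerr deg 0.42 tilt tz in stage [-0.0108 -0.0097] F stage [-0.49  0.72] -0.53 w 0.626 t 9.1
```

Emit:
jog_arm:
  targets:
    - {"x": 0, "y": 0, "z": 0.01, "spin": 0.4, "claw": 40}
    - {"x": 0, "y": 0, "z": 0.009, "spin": 0, "claw": 40}
    - {"x": 0, "y": 0, "z": 0.005, "spin": 0, "claw": 40}
    - {"x": 0, "y": 0, "z": 0, "spin": 0, "claw": 40}
    - {"x": 0, "y": 0, "z": 0, "spin": 0, "claw": 40}

```text
time_s: 9.6
eef_pos: [598.1, 109.0, 25.9]
ee_rot: [[-0.216, -0.976, -0.012], [-0.976, 0.216, -0.007], [0.01, 0.011, -1.0]]
contact_force: [0.1, 0.3, -1.1]
width: 0.628
```

```bash
python3 - <<'E'
from h import *
s=rep()
im=robot.get_image('side')[:,:,::-1]; cv2.imwrite('pics/s10.png',cv2.resize(im[110:210,200:300],None,fx=6,fy=6,interpolation=cv2.INTER_CUBIC))
cv2.imwrite('pics/w10.png',robot.get_image('wrist')[:,:,::-1])
E
```

```text
slide in stage [20.2  0.5] z 42.7 yawerr deg -0.01 tilt tz in stage [-0.0106 -0.0097] F stage [0.01 0.36] -1.11 w 0.628 t 9.6
```

View pics/s10.png

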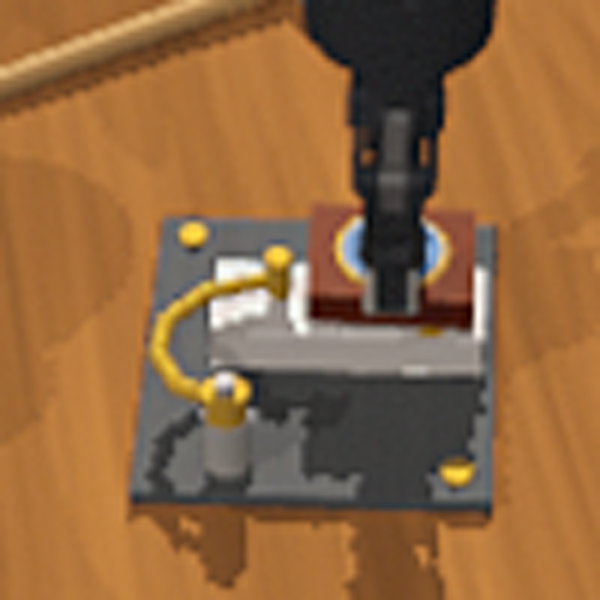

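View pics/w10.png

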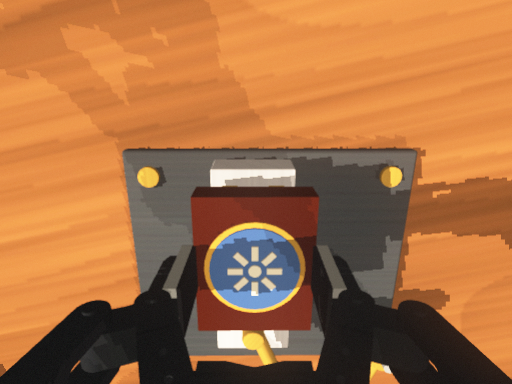

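The slide hovers over the bar, square and centred. The nose is just behind it, at (255,340) in the wrist picture. Now I'll draw back.

Emit:
jog_arm:
  targets:
    - {"x": 0, "y": 0.004, "z": 0, "spin": 0, "claw": 40}
    - {"x": 0, "y": 0.004, "z": 0, "spin": 0, "claw": 40}
    - {"x": 0, "y": 0.004, "z": 0, "spin": 0, "claw": 40}
    - {"x": 0, "y": 0.004, "z": 0, "spin": 0, "claw": 40}
    - {"x": 0, "y": 0, "z": 0, "spin": 0, "claw": 40}

```text
time_s: 10.2
eef_pos: [585.0, 113.2, 28.9]
ee_rot: [[-0.216, -0.976, -0.004], [-0.976, 0.216, -0.006], [0.007, 0.002, -1.0]]
contact_force: [3.9, -1.9, -3.1]
width: 0.631
```

```bash
python3 - <<'E'
from h import *
s=rep()
E
```

```text
slide in stage [6.3 1.8] z 45.7 yawerr deg -0.02 tilt tz in stage [-0.0024 -0.0069] F stage [ 4.22 -1.02] -3.11 w 0.631 t 10.2
```

Emit:
jog_arm:
  targets:
    - {"x": 0.0005, "y": 0.004, "z": 0.002, "spin": 0, "claw": 40}
    - {"x": 0.0005, "y": 0.004, "z": 0.002, "spin": 0, "claw": 40}
    - {"x": 0.0005, "y": 0.004, "z": 0.001, "spin": 0, "claw": 40}
    - {"x": 0, "y": 0, "z": 0, "spin": 0, "claw": 40}

```text
time_s: 10.6
eef_pos: [577.4, 115.0, 27.7]
ee_rot: [[-0.216, -0.976, 0.007], [-0.976, 0.216, -0.005], [0.003, -0.008, -1.0]]
contact_force: [4.9, -2.2, -2.4]
width: 0.625
```

```bash
python3 - <<'E'
from h import *
s=rep()
E
```

```text
slide in stage [-1.6  1.8] z 44.5 yawerr deg -0.03 tilt tz in stage [ 0.008  -0.0032] F stage [ 5.3  -1.04] -2.42 w 0.625 t 10.6
```

Emit:
jog_arm:
  targets:
    - {"x": 0.001, "y": 0.004, "z": 0.002, "spin": 0, "claw": 40}
    - {"x": 0.001, "y": 0.004, "z": 0.002, "spin": 0, "claw": 40}
    - {"x": 0, "y": 0.004, "z": 0.001, "spin": 0, "claw": 40}
    - {"x": 0, "y": 0.002, "z": 0, "spin": 0, "claw": 40}

```text
time_s: 11.0
eef_pos: [569.1, 116.1, 26.8]
ee_rot: [[-0.216, -0.976, 0.019], [-0.976, 0.216, -0.004], [-0.0, -0.02, -1.0]]
contact_force: [6.2, -1.6, -1.7]
width: 0.624
```

```bash
python3 - <<'E'
from h import *
s=rep()
im=robot.get_image('side')[:,:,::-1]; cv2.imwrite('pics/s11.png',cv2.resize(im[110:210,200:300],None,fx=6,fy=6,interpolation=cv2.INTER_CUBIC))
cv2.imwrite('pics/w11.png',robot.get_image('wrist')[:,:,::-1])
E
```

```text
slide in stage [-10.1   1. ] z 43.6 yawerr deg -0.06 tilt tz in stage [0.0197 0.0001] F stage [ 6.39 -0.21] -1.68 w 0.624 t 11.0
```

View pics/s11.png

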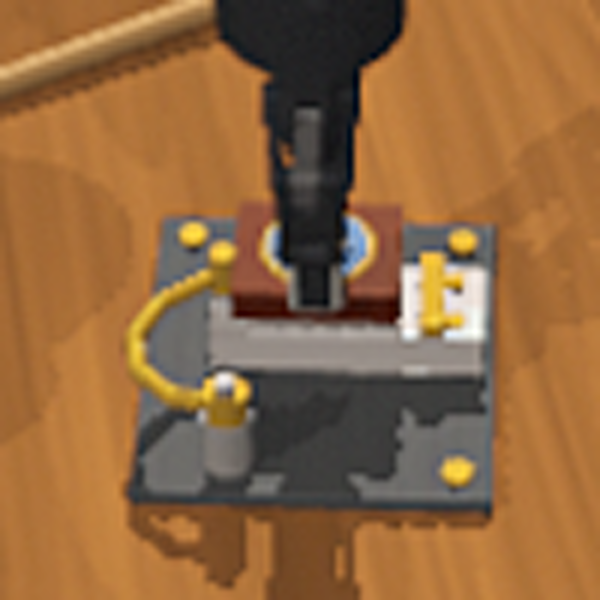

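View pics/w11.png

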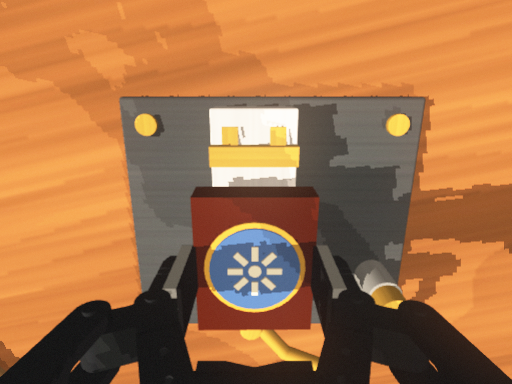

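```bash
python3 - <<'E'
from h import *
s=robot.read_state();C=cam('wrist',s); im=cv2.imread('pics/w11.png')
g=cv2.cvtColor(im,cv2.COLOR_BGR2HSV)
print([(r,im[r,245].tolist()) for r in list(range(143,149))+list(range(161,172))+list(range(184,199))])
def st(px,z): return ((ray(C,px,z)[:,:2]-T0)@RS).round(1).tolist()
print('bar face',st([(209,166),(299,166)],37),'bar back',st([(209,146),(299,146)],37))
print('slide front bottom',st([(193,187),(318,187)],43.6),'top',st([(192,196.5),(318,196.5)],59.6))
print('bed end',st([(209,108),(298,108)],30),'plate',st([(121,97),(424,97)],8))
E
```

```text
[(143, [241, 248, 252]), (144, [203, 228, 239]), (145, [81, 130, 164]), (146, [67, 132, 180]), (147, [83, 184, 234]), (148, [95, 208, 247]), (161, [90, 202, 245]), (162, [90, 203, 246]), (163, [88, 203, 246]), (164, [89, 205, 246]), (165, [91, 206, 246]), (166, [112, 213, 247]), (167, [207, 239, 251]), (168, [241, 248, 252]), (169, [241, 248, 252]), (170, [241, 248, 252]), (171, [240, 248, 252]), (184, [157, 173, 189]), (185, [158, 174, 189]), (186, [114, 128, 146]), (187, [40, 53, 81]), (188, [41, 52, 81]), (189, [38, 52, 81]), (190, [35, 50, 77]), (191, [40, 52, 80]), (192, [37, 50, 77]), (193, [38, 51, 79]), (194, [38, 50, 77]), (195, [37, 47, 77]), (196, [37, 50, 76]), (197, [38, 53, 102]), (198, [37, 56, 123])]
bar face [[32.4, 23.4], [32.3, -21.2]] bar back [[42.3, 23.0], [42.3, -20.8]]
slide front bottom [[23.5, 30.6], [23.4, -29.9]] top [[23.9, 28.2], [23.9, -26.9]]
bed end [[59.9, 23.2], [59.8, -20.5]] plate [[64.6, 74.2], [64.4, -92.4]]
```

Wrist measurements put the bar face at stage x ≈ 32.3 and the slide's front at ≈ 23.7. The arm is drawn back about 24 mm (0.32 rad), so I'll lower now.

Emit:
jog_arm:
  targets:
    - {"x": 0, "y": 0.0015, "z": 0.004, "spin": 0, "claw": 40}
    - {"x": 0, "y": 0.0015, "z": 0.004, "spin": 0, "claw": 40}
    - {"x": 0, "y": 0.001, "z": 0.003, "spin": 0, "claw": 40}

```text
time_s: 11.4
eef_pos: [571.1, 115.9, 19.9]
ee_rot: [[-0.217, -0.976, 0.03], [-0.976, 0.217, -0.005], [-0.002, -0.031, -1.0]]
contact_force: [5.3, -2.4, 2.2]
width: 0.627
```

```bash
python3 - <<'E'
from h import *
s=rep()
E
```

```text
slide in stage [-8.3  1.3] z 36.7 yawerr deg -0.08 tilt tz in stage [0.0306 0.0017] F stage [ 5.73 -1.19] 2.22 w 0.627 t 11.4
```

Emit:
jog_arm:
  targets:
    - {"x": 0, "y": 0.002, "z": 0.003, "spin": 0, "claw": 40}
    - {"x": 0, "y": 0.002, "z": 0.003, "spin": 0, "claw": 40}

```text
time_s: 11.6
eef_pos: [571.3, 116.0, 16.7]
ee_rot: [[-0.217, -0.975, 0.038], [-0.976, 0.217, -0.006], [-0.003, -0.038, -0.999]]
contact_force: [6.4, -1.0, 3.2]
width: 0.63
```

```bash
python3 - <<'E'
from h import *
s=rep()
E
```

```text
slide in stage [-8.3  1.3] z 33.5 yawerr deg -0.1 tilt tz in stage [0.0379 0.0026] F stage [6.42 0.43] 3.24 w 0.63 t 11.6
```

Emit:
jog_arm:
  targets:
    - {"x": 0, "y": 0.0015, "z": 0.003, "spin": 0, "claw": 40}
    - {"x": 0, "y": 0.0005, "z": 0.002, "spin": 0, "claw": 40}

```text
time_s: 11.8
eef_pos: [573.0, 115.6, 14.3]
ee_rot: [[-0.217, -0.975, 0.044], [-0.976, 0.217, -0.006], [-0.003, -0.045, -0.999]]
contact_force: [6.2, -2.6, 2.3]
width: 0.628
```

```bash
python3 - <<'E'
from h import *
s=rep()
im=robot.get_image('side')[:,:,::-1]; cv2.imwrite('pics/s12.png',cv2.resize(im[110:210,200:300],None,fx=6,fy=6,interpolation=cv2.INTER_CUBIC))
cv2.imwrite('pics/w12.png',robot.get_image('wrist')[:,:,::-1]); rep()
E
```

```text
slide in stage [-6.7  1.4] z 31.1 yawerr deg -0.11 tilt tz in stage [0.0447 0.0033] F stage [ 6.62 -1.18] 2.27 w 0.628 t 11.8
slide in stage [-6.6  1.4] z 31.1 yawerr deg -0.11 tilt tz in stage [0.0447 0.0033] F stage [ 6.77 -1.31] 2.07 w 0.631 t 11.9
```

View pics/s12.png

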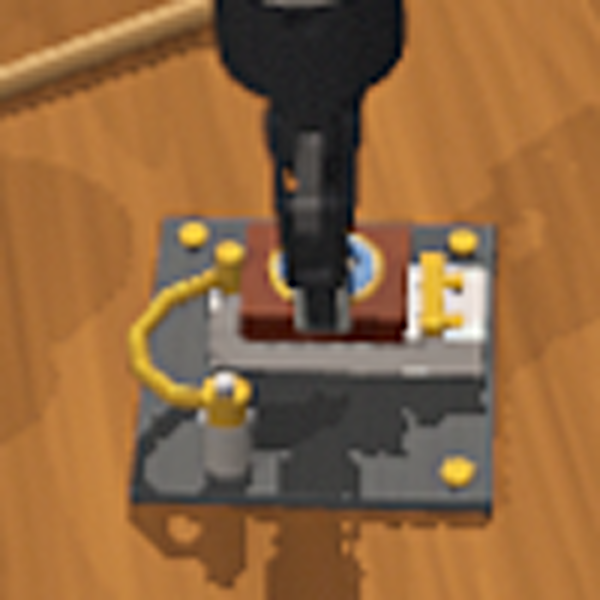

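View pics/w12.png

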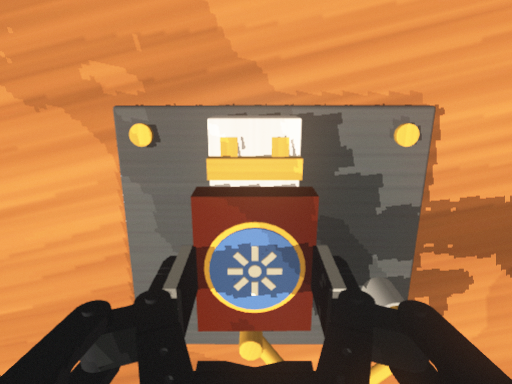

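Emit:
jog_arm:
  targets:
    - {"x": 0, "y": 0, "z": 0.0015, "spin": 0, "claw": 40}
    - {"x": 0, "y": 0, "z": 0.001, "spin": 0, "claw": 40}

```text
time_s: 12.1
eef_pos: [576.3, 114.8, 14.4]
ee_rot: [[-0.217, -0.975, 0.05], [-0.976, 0.217, -0.007], [-0.004, -0.051, -0.999]]
contact_force: [5.4, -1.7, 1.9]
width: 0.629
```

```bash
python3 - <<'E'
from h import *
s=rep()
E
```

```text
slide in stage [-3.3  1.2] z 31.2 yawerr deg -0.12 tilt tz in stage [0.0506 0.0037] F stage [ 5.68 -0.52] 1.85 w 0.629 t 12.1
```

Emit:
jog_arm:
  targets:
    - {"x": 0, "y": 0, "z": 0.0005, "spin": 0, "claw": 40}

```text
time_s: 12.2
eef_pos: [577.7, 114.3, 14.9]
ee_rot: [[-0.218, -0.975, 0.053], [-0.976, 0.217, -0.008], [-0.004, -0.053, -0.999]]
contact_force: [5.5, -0.9, -0.9]
width: 0.626
```

```bash
python3 - <<'E'
from h import *
s=rep()
E
```

```text
slide in stage [-2.   1.1] z 31.7 yawerr deg -0.13 tilt tz in stage [0.053  0.0037] F stage [5.54 0.27] -0.93 w 0.626 t 12.2
```

Emit:
jog_arm:
  targets:
    - {"x": 0, "y": 0, "z": 0.002, "spin": 0, "claw": 40}

```text
time_s: 12.3
eef_pos: [578.0, 114.3, 13.8]
ee_rot: [[-0.218, -0.975, 0.053], [-0.976, 0.217, -0.008], [-0.004, -0.053, -0.999]]
contact_force: [-4.4, 0.9, 11.1]
width: 0.627
```

```bash
python3 - <<'E'
from h import *
s=rep()
E
```

```text
slide in stage [-1.6  1.1] z 30.6 yawerr deg -0.13 tilt tz in stage [0.0532 0.0038] F stage [-4.5  -0.11] 11.08 w 0.627 t 12.3
```

Emit:
jog_arm:
  targets:
    - {"x": 0, "y": 0, "z": 0, "spin": 0, "claw": 40}

```text
time_s: 12.4
eef_pos: [577.9, 114.2, 14.0]
ee_rot: [[-0.218, -0.975, 0.052], [-0.976, 0.217, -0.008], [-0.004, -0.053, -0.999]]
contact_force: [1.8, 0.4, -1.1]
width: 0.626
```

```bash
python3 - <<'E'
from h import *
s=rep()
cv2.imwrite('pics/w13.png',robot.get_image('wrist')[:,:,::-1]); rep()
E
```

```text
slide in stage [-1.7  1. ] z 30.7 yawerr deg -0.13 tilt tz in stage [0.0527 0.0037] F stage [1.64 0.77] -1.07 w 0.626 t 12.4
slide in stage [-1.7  1. ] z 30.7 yawerr deg -0.13 tilt tz in stage [0.0528 0.0037] F stage [1.15 0.4 ] 2.51 w 0.627 t 12.45
```

View pics/w13.png

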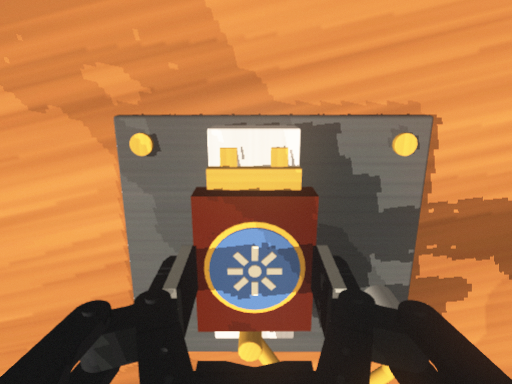

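Emit:
jog_arm:
  targets:
    - {"x": 0, "y": -0.0003, "z": 0.0005, "spin": 0, "claw": 40}

```text
time_s: 12.55
eef_pos: [577.9, 114.2, 13.8]
ee_rot: [[-0.217, -0.975, 0.052], [-0.976, 0.217, -0.008], [-0.004, -0.052, -0.999]]
contact_force: [-2.7, -0.1, 7.0]
width: 0.622
```

```bash
python3 - <<'E'
from h import *
s=rep()
E
```

```text
slide in stage [-1.7  1. ] z 30.5 yawerr deg -0.12 tilt tz in stage [0.0521 0.0035] F stage [-2.65 -0.69] 6.97 w 0.622 t 12.55
```

Emit:
jog_arm:
  targets:
    - {"x": 0, "y": -0.0003, "z": 0.0003, "spin": 0, "claw": 40}
    - {"x": 0, "y": -0.0003, "z": 0.0003, "spin": 0, "claw": 40}

```text
time_s: 12.75
eef_pos: [577.9, 114.2, 13.8]
ee_rot: [[-0.217, -0.975, 0.05], [-0.976, 0.217, -0.008], [-0.003, -0.051, -0.999]]
contact_force: [-1.0, 1.3, 5.1]
width: 0.631
```

```bash
python3 - <<'E'
from h import *
s=rep()
E
```

```text
slide in stage [-1.7  1.1] z 30.6 yawerr deg -0.11 tilt tz in stage [0.0505 0.0032] F stage [-1.27  1.1 ] 5.08 w 0.631 t 12.75
```

Emit:
jog_arm:
  targets:
    - {"x": 0, "y": -0.0005, "z": 0.0003, "spin": 0, "claw": 40}
    - {"x": 0, "y": -0.0005, "z": 0.0003, "spin": 0, "claw": 40}
    - {"x": 0, "y": -0.0005, "z": 0.0003, "spin": 0, "claw": 40}

```text
time_s: 13.05
eef_pos: [577.8, 114.2, 13.8]
ee_rot: [[-0.217, -0.975, 0.046], [-0.976, 0.217, -0.008], [-0.002, -0.047, -0.999]]
contact_force: [-3.1, -0.3, 7.5]
width: 0.63
```

```bash
python3 - <<'E'
from h import *
s=rep()
im=robot.get_image('side')[:,:,::-1]; cv2.imwrite('pics/s14.png',cv2.resize(im[110:210,200:300],None,fx=6,fy=6,interpolation=cv2.INTER_CUBIC))
E
```

```text
slide in stage [-1.7  1. ] z 30.6 yawerr deg -0.09 tilt tz in stage [0.047  0.0024] F stage [-2.95 -0.94] 7.53 w 0.63 t 13.05
```

View pics/s14.png

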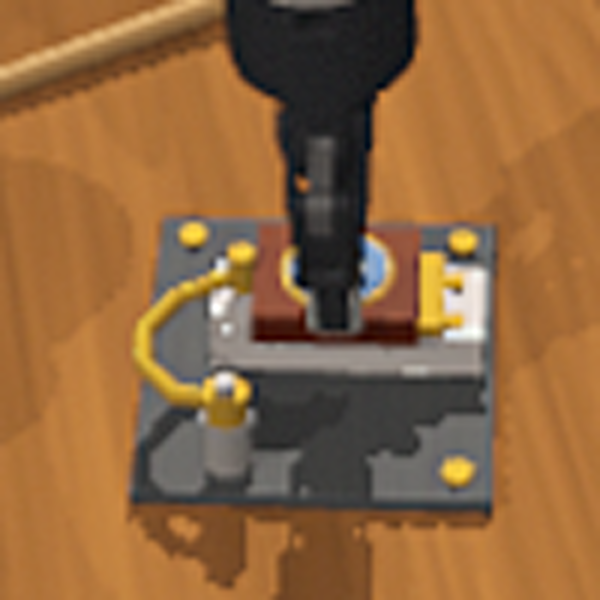

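The slide bears on the bar at an estimated 6–8 N with the spring behind it. Releasing now.

Emit:
jog_arm:
  targets:
    - {"x": 0, "y": 0, "z": 0, "spin": 0, "claw": 66}
    - {"x": 0, "y": 0, "z": 0, "spin": 0, "claw": 72}
    - {"x": 0, "y": 0, "z": 0, "spin": 0, "claw": 80}
    - {"x": 0, "y": 0, "z": 0, "spin": 0, "claw": 88}
    - {"x": 0, "y": 0, "z": 0, "spin": 0, "claw": 88}

```text
time_s: 13.6
eef_pos: [575.2, 114.0, 11.7]
ee_rot: [[-0.217, -0.975, 0.041], [-0.976, 0.217, -0.008], [-0.001, -0.042, -0.999]]
contact_force: [-0.2, 0.8, 0.8]
width: 0.88
```

```bash
python3 - <<'E'
from h import *
s=rep()
cv2.imwrite('pics/w15.png',robot.get_image('wrist')[:,:,::-1])
E
```

```text
slide in stage [-4.1  0.3] z 28.5 yawerr deg -0.08 tilt tz in stage [0.042  0.0007] F stage [-0.4   0.75] 0.78 w 0.88 t 13.6
```

View pics/w15.png

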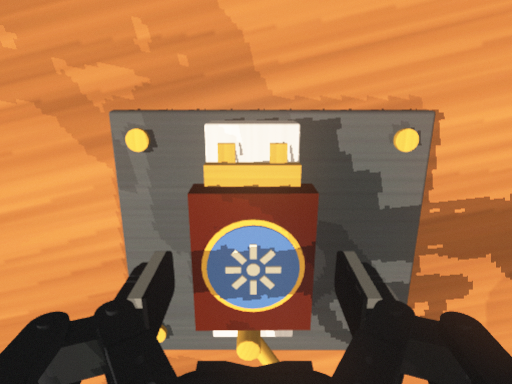

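The fingers are clear on both sides, and the slide is against the bar with the nose behind it. I'll rise straight up.

Emit:
jog_arm:
  targets:
    - {"x": 0, "y": 0, "z": -0.01, "spin": 0, "claw": 88}
    - {"x": 0, "y": 0, "z": -0.02, "spin": 0, "claw": 88}
    - {"x": 0, "y": 0, "z": -0.03, "spin": 0, "claw": 88}
    - {"x": 0, "y": 0, "z": -0.04, "spin": 0, "claw": 88}
    - {"x": 0, "y": 0, "z": -0.04, "spin": 0, "claw": 88}
    - {"x": 0, "y": 0.03, "z": -0.03, "spin": 0, "claw": 88}
    - {"x": 0, "y": 0.04, "z": 0, "spin": 0, "claw": 88}
    - {"x": 0, "y": 0.04, "z": 0, "spin": 0, "claw": 88}
    - {"x": 0, "y": 0, "z": 0, "spin": 0, "claw": 88}

```text
time_s: 14.55
eef_pos: [457.4, 139.7, 189.8]
ee_rot: [[-0.219, -0.975, 0.044], [-0.976, 0.218, -0.007], [-0.003, -0.044, -0.999]]
contact_force: [0.2, -0.1, -0.0]
width: 0.878
```

```bash
python3 - <<'E'
from h import *
s=robot.read_state(); C=cam('wrist',s); w=robot.get_image('wrist')[:,:,::-1].copy(); cv2.imwrite('pics/w16.png',w)
im=robot.get_image('side')[:,:,::-1].copy(); cv2.imwrite('pics/s16.png',cv2.resize(im[110:210,200:300],None,fx=6,fy=6,interpolation=cv2.INTER_CUBIC))
t=robot.get_image('top')[:,:,::-1].copy(); cv2.imwrite('pics/t16.png',t)
cv2.imwrite('pics/t16c.png',cv2.resize(t[140:240,150:255],None,fx=6,fy=6,interpolation=cv2.INTER_CUBIC))
rep()
E
```

```text
slide in stage [-120.8   -0. ] z 207.0 yawerr deg -0.25 tilt tz in stage [0.0468 0.0028] F stage [ 0.48 -0.11] 0.5 w 0.88 t 14.7
```

View pics/s16.png

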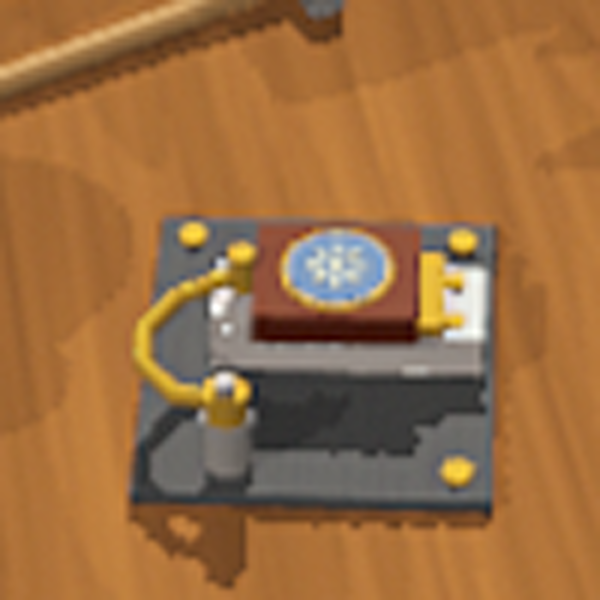

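View pics/t16.png

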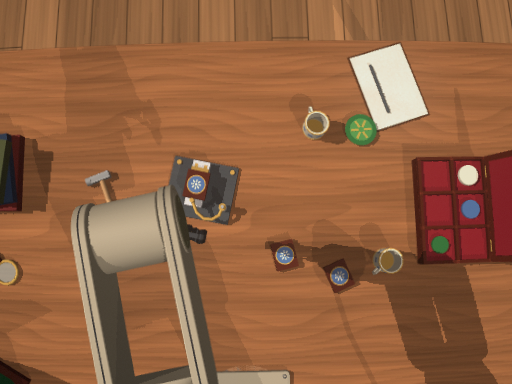

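View pics/w16.png

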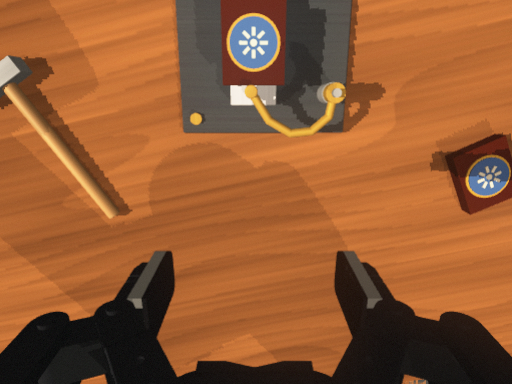

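```bash
python3 - <<'E'
from h import *
s=robot.read_state(); C=cam('wrist',s); w=cv2.imread('pics/w16.png')
def st(px,z): return ((ray(C,px,z)[:,:2]-T0)@RS).round(1)
e,p=slide_meas(w,C,(225,8,282,76),zc=49); print('slide c',st([e[0]],49))
hsv=cv2.cvtColor(w,cv2.COLOR_BGR2HSV)
def edges(r):
    m=cv2.inRange(hsv[r:r+1,200:310],(0,120,50),(9,255,150))[0]; i=np.nonzero(m)[0]+200; return i.min(),i.max()
for r in (4,78): print(r,edges(r))
a,b=edges(4),edges(78)
for z,L in ((46,[(a[0],4),(b[0],78)]),(46,[(a[1],4),(b[1],78)])): 
    q=st(L,z); d=q[0]-q[1]; print(q.tolist(),np.degrees(np.arctan2(d[1],d[0])))
print('bed',st([(231,104.5),(275,104.5)],30),'plate',st([(184,132),(343,131)],8))
for c in range(226,284,14): print(c,[r for r in range(76,95) if hsv[r,c,2]>130 or hsv[r,c,0]>9][:1])
E
```

```text
slide c [[1.8 1. ]]
4 (np.int64(221), np.int64(286))
78 (np.int64(223), np.int64(284))
[[32.3, 28.3], [-27.8, 28.5]] -0.19066744763223786
[[32.0, -27.5], [-28.1, -27.0]] -0.47665938175312106
bed [[-51.4  22.9]
 [-51.6 -20.1]] plate [[-79.8  75.2]
 [-79.5 -94. ]]
226 [86]
240 [86]
254 [85]
268 [85]
282 [86]
```

The slide is flat, square to about 0.5° and centred within 1 mm, with the bar and nose both touching it. The bystanders are unmoved as far as they show, so I'm handing in.

```bash
python3 - <<'E'
from plant import robot
print(robot.close_job())
E
```

```text
the job is handed in; nothing more can be done
None
```

I clipped the slide on the stage and handed the job in at about 14.7 s of the 45 s; the system gives no verdict. I picked the slide farthest from the base (516 mm, against 409 and 417 mm for the two lookalikes). I drew the arm back about 24 mm and lowered the slide onto the bed. I then pressed it against the bar at an estimated 6–8 N before letting go and lifting clear.

**Last checks:**
- **Squareness and position:** the slide is square to about 0.5° and centred across the bed to about 1 mm. It lies flat by eye; I did not measure the tilt after release.
- **Contact:** in the pictures the bar touches one end and the sprung arm's nose the other. The tool reads no force.
- **Bystanders:** both cans and the butter pat look unmoved. The robot arm hides part of the hammer in the last top view, but nothing went near it.

**What failed or disagreed:**
- **First grasp:** the first closing went over the top of the slide without touching it, because the fingertips sit about 20 mm or more short of the stated tool point at that opening. I reopened, went lower and gripped it.
- **Tool tilt:** the tool tilted by up to 3° under load, so the slide was slightly rear-down in the fingers until released.
- **First touch:** it was a little harder than planned, about 10 N by the wrist reading, against the 15 N limit.
- **Views:** the last wrist view shifts the whole stage by about 4 mm along its length, so I judged the slide's place relative to the bed in that same picture.
- **Bar force:** the contact forces on the bar are worked out from the wrist reading and the quoted spring force, not measured directly.

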